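# Draw the drill-jig plate out to its end stop

### The job

Draw the flat aluminium plate level out of its covered way on the drill jig, under the bush bridge, until it is bedded against the screw of the end stop, without ever lifting or tilting it. How far that screw sticks out is not known, so feel for it: press the plate against it firmly, about a kilogram's push, but not hard enough to bruise it; then let go and leave it there. Leave the tools lying around it alone.

Things in the scene. Friction and masses are not known exactly. Their poses are not given: they have to be found in the camera images.
- jig: Fixed grey and dark steel drill jig, 385 x 133 mm. Origin: on the work surface, below the mouth of the covered way, on the centre line. x = level draw direction (out of the way, to the end stop), z up. A flat bed at z = 30 mm runs from x = -125 to 260 between two side rails 93 mm apart (tops at z = 50).
- mouth (a point): Mouth of the covered way: point on the jig's centre line at bed height, under the front edge of the cover; axes as the jig's. The cover reaches back 120 mm from here over the full width; its underside is 20 mm and its top 30 mm above the bed (bolt heads 36).
- bridge (a point): Middle of the underside of the bush bridge, a crossbar over the full width, 20 mm along x (166 to 186 from the mouth), 36 to 54 mm above the bed (bushes 57). The plate passes below, a gripper's fingers do not: the front window can draw the plate's centre only to about x = 80 to 85 from the mouth; the rear window, then in the open, must do the rest.
- plate: Loose flat aluminium plate, 170 x 90 x 18 mm, 0.4 to 0.8 kg, with two finger windows through it. Origin: centre of its underside; x = draw direction, z up. It slides flat on the bed with friction (about 2 to 5 N), 1.5 mm play to each side rail, 2 mm under the cover. At the start its centre is 8 to 24 mm behind the mouth.
- front_window (a point): Centre (half-way up) of the plate's front finger window, a through opening 44 mm along x and 56 mm across, 52 mm ahead of the plate's centre; axes as the plate's. Its front wall (22 mm ahead of this point) is a bar 11 mm thick. At the start it lies in the open, just outside the cover.
- rear_window (a point): Centre (half-way up) of the plate's rear finger window, same size, 52 mm behind the plate's centre; axes as the plate's. At the start it is under the cover. Its front wall (22 mm ahead of this point) is the solid 60 mm middle of the plate.
- front_edge (a point): Middle of the plate's front end face (half-way up, 85 mm ahead of the plate's centre), which comes to lie against the head of the end stop's screw; axes as the plate's.
- stop: Fixed steel end-stop block on the bed, 30 x 74 x 26 mm, 208 to 222 mm from the mouth. Origin: foot (bed height) of its face, on the centre line; x = draw direction. An adjusting screw (head 16 mm across, its axis 9 mm above the bed) sticks out of the face towards the plate, set anew each time to 4 to 20 mm; its tip (screw_tip) is not measured and half hidden by the bridge: feel for it. It does not give.
- mallet: Loose black mallet lying flat, bystander: head 100 mm long, 48 mm thick, handle 240 mm. Origin below the middle of the head, handle along +x.
- tkey: Loose T-handled hex key lying flat, bystander: red crossbar 100 mm, steel shank 138 mm. Origin below the crossbar, shank along +x.
- spanner: Loose steel spanner lying flat, 200 mm, bystander. Origin under its middle.
- collet: Loose steel collet standing up, 52 mm in diameter, 70 mm high, bystander. Origin at the centre of its foot.
Not all that is in view belongs to the job. There is more than one size of the plate; the one meant has the size given above.

How it is judged:
By the outcome, as a careful person would: the job done as asked, in the order asked, and still so for the second after the job is handed in, with the robot touching nothing.
It also fails if it takes over 64 s, if anything falls off the work surface, if the arm or the gripper's body presses on something with over 40 N, if the wrist force passes 120 N, or if a joint passes its speed limit or range.

### The arm

A 6-joint arm with a two-finger parallel gripper is mounted at the origin on the work surface. World frame = base frame: x ahead of the robot, y to its left, z up, the work surface at z = 0. Lengths are in m, angles in rad, forces in N, time in s.
With the tool pointing down it reaches from about 0.35 to 0.975 m from the base axis. Payload 17.4 kg.
Tool frame: the origin (TCP) lies at the very end of the fingers, on their centre line; the grasp point (between the pads) lies 19 mm behind it; z points along the fingers, y is the direction in which the jaws open and shut (so a half turn about z gives the same grasp; the last joint's range is limited). The gripper opens to 85 mm and grips with 20 to 120 N. Pads are 22 mm wide; open, the fingers measure 114 mm over their backs; the gripper's body (76 mm by 85 mm) begins 54 mm behind the grasp point. The pads swing forward as they close: fully open they stand 13 mm farther back than shut.
Start: joints at [-0.038, 0.116, 1.442, -0, 1.584, -0.038], TCP at [0.675, -0, 0.231] pointing down, gripper open.
Joint ranges: [-2.83, 2.83], [-0.83, 2.19], [0.07, 2.5], [-1.14, 4.28], [0.01, 3], [-2.97, 2.97]. Speed limits (rad/s): [1.89, 1.89, 2.22, 3.14, 3.14, 3.14].

### API

Orientations are given as a unit quaternion [w, x, y, z].
In Python, from bench import sensors, optics, order gives the robot as it stands.
- The arm moves only by the tool play_rows, never from a script. Its argument "increments" is a list that holds one entry, the list of rows, each a list of 7 numbers: the shift along the tool's x, y, z in mm, then the turn, a rotation vector about the tool's x, y, z in rad, then the gripper's target within -1 to 1 (shut at 1, half-way at 0, fully open at -1). A call has 1 to 10 rows; each row shifts and turns the commanded pose from where the row before left it, along the tool's axes as they then stand; what a row does not reach is not made up. A row lasts 1/8 s, in which the tool goes at most 62.5 mm and 10.7 degrees, less where a joint would pass 70% of its speed; a pose out of reach is approached as far as the arm can. A call with a gripper value outside its range is refused whole. The fingers move at their own pace and stop on an object; "newtons" is the grip in N (left out, the last holds). Time passes only in rows, so rows that do not move let the fingers close. It gives the time, the measured TCP pose, the force and the opening at its end, in the units of the state.
- sensors.get_state(): the state, without advancing time (a new reading comes with each control period).
- optics.camera(name): name is "scene" or "side" or "wrist"; returns a dict with "frame" (480x640x3 uint8, blue, green, red), "fx", "fy", "cx", "cy" (pixels), "extrinsics" (4x4, takes a point from world to camera coordinates); the wrist camera has in their place "tool_from_camera" (4x4, takes a point from camera to tool coordinates, whose origin is the TCP and whose axes are the flange's). Camera axes: x right, y down, z forward; pixel columns grow to the right and rows downward; lengths in m; the calibration is good to about 2 mm. A picture is of the moment at which its call begins: read the wrist's pose just before it. There is no depth.
- order.close_job(): hands the job in, once; it reports no verdict.
The state is a dict: "time_s": time; "q": joint angles; "joint_vel": joint speeds; "tau": joint torques, N m; "eef_pos": TCP position; "tcp_rot": TCP orientation; "contact_force": force on the tool from outside, world axes, zero at the start; "wrist_torque": the same for the moment, N m; "finger_gap": finger opening in m.
Only numpy, scipy, OpenCV 4.12 (cv2) and the standard library are available. Lean on these libraries where they do the work, as an engineer would, in place of code of your own. Each camera call takes 0.05 s, during which the arm holds its last target.

## Working session

There is one attempt and no reset: what is moved stays moved. The work goes in short steps, Python scripts to look and compute and a tool call to move; the robot and the scene stay as the last step left them, time stands still between calls to the robot, and variables do not carry over. Pictures are saved under pics/ and viewed, and the job is handed in when it is done.

Besides the shell and the picture viewer there is one more tool, called after ">>>" as name([rows], argument=value, ...), one row to a line, values as JSON. play_rows: Moves the arm, as the interface text tells. Its arguments: {"type":"object","properties":{"increments":{"type":"array","items":{"type":"array","items":{"type":"array","items":{"type":"number"}}}},"newtons":{"type":"number"}},"required":["increments"]}

```bash
mkdir -p pics; ls; python3 - <<'E'
from bench import sensors, optics
import cv2, numpy as np
print(sensors.get_state())
for n in ["scene","side","wrist"]:
    c=optics.camera(n); cv2.imwrite(f"pics/{n}0.png",c["frame"])
    print(n,c["fx"],c["fy"],c["cx"],c["cy"]); print(np.round(c.get("extrinsics",c.get("tool_from_camera")),4).tolist())
E
```

```text
pics
{'time_s': 0.0, 'q': array([-3.77993688e-02,  1.16478645e-01,  1.44228653e+00,  1.96236117e-05,
        1.58401795e+00, -3.78107413e-02]), 'joint_vel': array([-1.20614252e-03, -2.93185176e-04, -8.95616902e-05, -3.70878601e-04,
        3.67758555e-04, -7.50169466e-05]), 'tau': array([-3.01628024e-03, -7.32023120e+01, -6.32483125e+01, -3.67824050e-04,
        6.55109907e-03, -4.52531231e-05]), 'eef_pos': array([6.74795977e-01, 4.89953153e-06, 2.30553927e-01]), 'tcp_rot': array([-4.43172797e-04,  7.07102547e-01,  7.07110764e-01, -3.97491484e-04]), 'contact_force': array([-0.20153517,  0.49920894, -0.28996889]), 'wrist_torque': array([0.03866551, 0.02778028, 0.01221548]), 'finger_gap': 0.08527143127018313}
scene 557.5776324893948 557.5776324893948 322.3776997343987 233.55918297425455
[[0.0279, 0.9996, 0.0082, -0.0137], [0.7441, -0.0153, -0.6679, -0.3299], [-0.6675, 0.0248, -0.7442, 1.7196], [0.0, 0.0, 0.0, 1.0]]
side 581.2649613010384 581.2649613010384 324.71030400211833 239.19741181759022
[[-0.9865, -0.1628, 0.0194, 0.4979], [-0.0994, 0.4998, -0.8604, 0.1177], [0.1303, -0.8507, -0.5093, 1.3998], [0.0, 0.0, 0.0, 1.0]]
wrist 407.6329658968247 407.6329658968247 316.03296640729405 247.76661700921414
[[0.0005, -0.9517, -0.3071, 0.0801], [1.0, 0.0006, -0.0002, 0.0002], [0.0004, -0.3071, 0.9517, -0.1431], [0.0, 0.0, 0.0, 1.0]]
```

View pics/scene0.png

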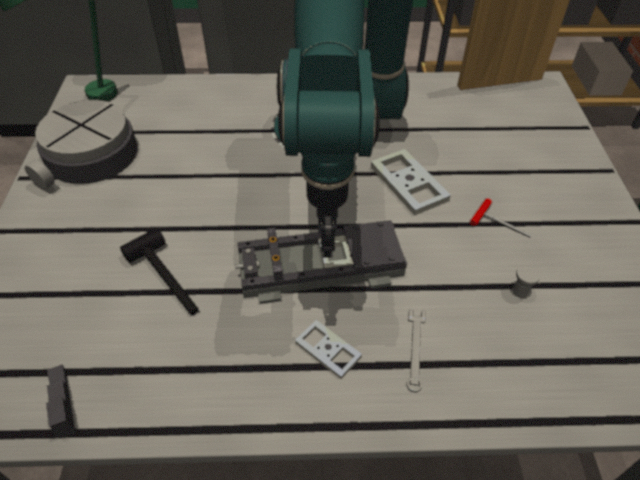

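View pics/side0.png

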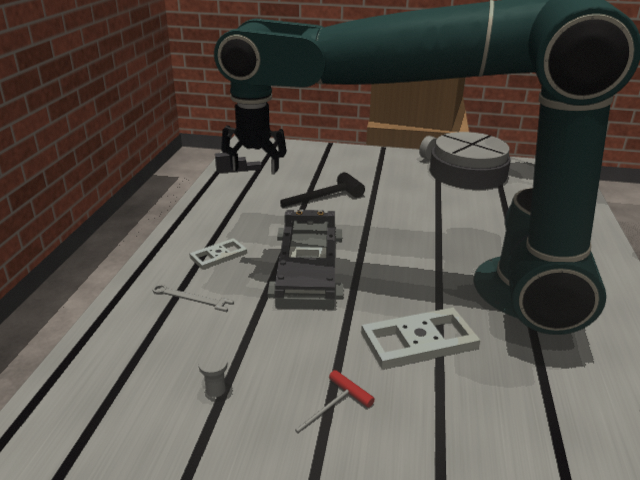

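View pics/wrist0.png

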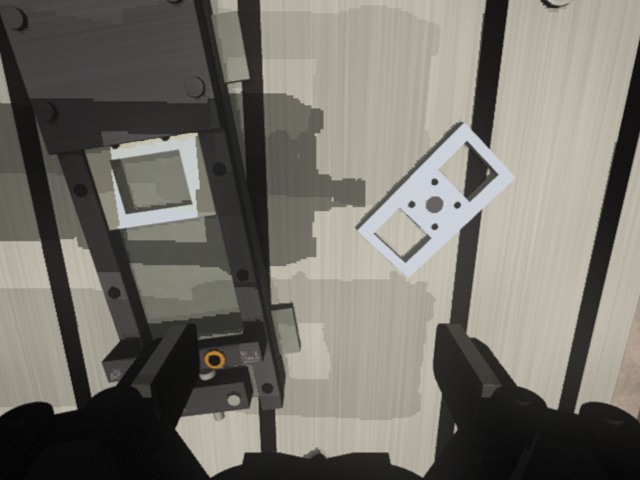

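The jig lies with its cover at +y and its stop at −y, so it draws roughly along −y. The full-size plate sits in the jig, and the loose white ones are decoys. I'll zoom in on the wrist picture to measure.

```bash
cat > h.py <<'E'
from bench import sensors, optics
import cv2, numpy as np
from scipy.spatial.transform import Rotation as R
def T_tool(s):
    w,x,y,z=s["tcp_rot"]; T=np.eye(4); T[:3,:3]=R.from_quat([x,y,z,w]).as_matrix(); T[:3,3]=s["eef_pos"]; return T
def shot(n,fn):
    s=sensors.get_state(); c=optics.camera(n); cv2.imwrite(fn,c["frame"])
    W=T_tool(s)@c["tool_from_camera"] if n=="wrist" else np.linalg.inv(c["extrinsics"])
    np.savez(fn[:-4]+".npz",W=W,K=[c["fx"],c["fy"],c["cx"],c["cy"]]); return s,c["frame"]
def ray(fn,uv,z):
    d=np.load(fn[:-4]+".npz"); fx,fy,cx,cy=d["K"]; W=d["W"]; out=[]
    for u,v in np.atleast_2d(uv):
        r=W[:3,:3]@[(u-cx)/fx,(v-cy)/fy,1]; o=W[:3,3]; out.append((o+r*(z-o[2])/r[2])[:2])
    return np.array(out)
def crop(fn,x0,y0,x1,y1,k,out):
    im=cv2.imread(fn)[y0:y1,x0:x1]; im=cv2.convertScaleAbs(im,alpha=1.6,beta=20)
    cv2.imwrite(out,cv2.resize(im,None,fx=k,fy=k,interpolation=cv2.INTER_CUBIC))
E
python3 - <<'E'
from h import *
shot("wrist","pics/w1.png"); shot("scene","pics/s1.png"); shot("side","pics/d1.png")
crop("pics/w1.png",0,80,300,440,1.6,"pics/w1c.png"); crop("pics/s1.png",220,200,420,320,4,"pics/s1c.png"); 
E
```

```text
(no output)
```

View pics/w1c.png

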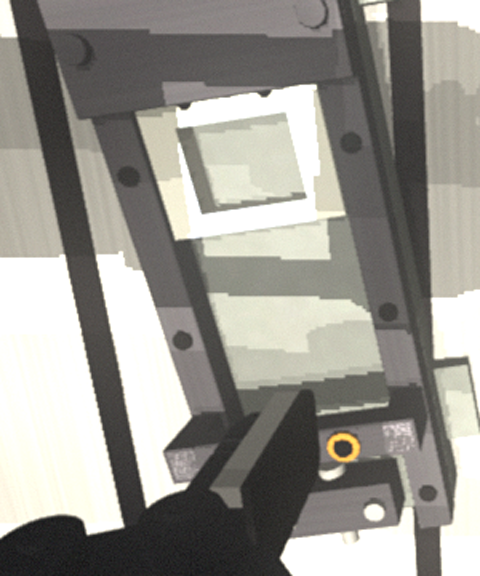

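View pics/s1c.png

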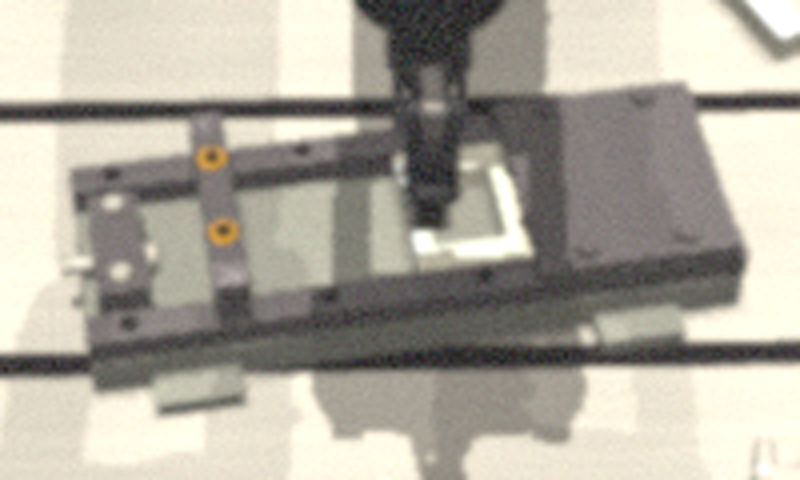

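```bash
python3 - <<'E'
from h import *
f=lambda a:np.array(a)/1.6+[0,80]
mm=lambda a:np.round(a*1000,1).tolist()
w="pics/w1.png"
print("plate front top edge",mm(ray(w,f([[177,240],[344,216]]),.048)))
print("window top corners",mm(ray(w,f([[180,126],[287,113],[306,195],[203,213]]),.048)))
print("cover front bottom edge z.05",mm(ray(w,f([[92,118],[352,77]]),.05)))
print("left rail inner/outer",mm(ray(w,f([[136,114],[195,310],[80,90],[193,415]]),.05)))
print("right rail inner",mm(ray(w,f([[318,85],[388,385]]),.05)))
print("bolts rail",mm(ray(w,f([[129,176],[183,341],[351,142],[388,312],[428,493]]),.05)))
print("bush (z87)",mm(ray(w,f([[343,447]]),.087)))
g=lambda a:np.array(a)/4+[220,200]
s="pics/s1.png"
print("scene bolts",mm(ray(s,g([[112,174],[302,150],[128,323],[325,296],[486,275]]),.05)))
print("scene bushes",mm(ray(s,g([[212,157],[223,231]]),.087)))
print("scene cover top corners",mm(ray(s,g([[558,98],[688,85],[742,247],[575,268]]),.06)))
E
```

```text
plate front top edge [[504.5, -9.8], [592.0, 3.1]]
window top corners [[514.9, 48.2], [568.1, 54.5], [573.6, 13.9], [520.0, 4.6]]
cover front bottom edge z.05 [[473.7, 52.2], [601.5, 71.4]]
left rail inner/outer [[495.4, 54.1], [509.2, -47.9], [470.5, 65.4], [498.8, -111.3]]
right rail inner [[584.9, 67.7], [609.7, -92.3]]
bolts rail [[486.7, 23.9], [500.1, -65.9], [598.8, 40.8], [612.1, -48.9], [629.3, -163.0]]
bush (z87) [[592.4, -107.7]]
scene bolts [[516.5, -179.0], [499.7, -65.6], [628.1, -163.2], [611.3, -52.0], [598.0, 40.7]]
scene bushes [[536.8, -116.6], [592.5, -108.7]]
scene cover top corners [[469.3, 91.0], [460.0, 171.8], [588.5, 188.7], [601.9, 91.1]]
```

Both views agree. The mouth is near (538.5, 61.5) mm and the draw direction is (0.146, −0.989). The plate's centre is about −20 mm and the front window centre about +32 mm from the mouth. Next I shut the fingers, move above the window and turn by −0.1465 rad.

>>> play_rows([
  [[10,-44,0,0,0,0,1],[10,-44,0,0,0,0,1],[10,-43.6,0,0,0,0,1],[0,0,20,0,0,-0.1465,1],[0,0,20,0,0,0,1],[0,0,20,0,0,0,1],[0,0,0,0,0,0,1],[0,0,0,0,0,0,1],[0,0,0,0,0,0,1]],
], newtons=40)

```text
time_s: 1.42
eef_pos: [0.5438, 0.03, 0.172]
tcp_rot: [0.0, 0.654, 0.757, 0.0]
contact_force: [0.6, -0.4, 0.3]
finger_gap: 0.0001
```

```bash
python3 - <<'E'
from h import *
s,_=shot("wrist","pics/w2.png"); print(s["eef_pos"],T_tool(s)[:3,:3].round(4).tolist(),s["contact_force"],s["wrist_torque"],s["finger_gap"],s["time_s"])
E
```

```text
[0.54381351 0.02995766 0.17202737] [[-0.1455, 0.9894, 0.0009], [0.9894, 0.1455, 0.0], [-0.0001, 0.0009, -1.0]] [ 0.62644633 -0.42711986  0.28579196] [ 0.01020618 -0.00065586  0.00113876] 9.705671652418744e-05 1.425
```

View pics/w2.png

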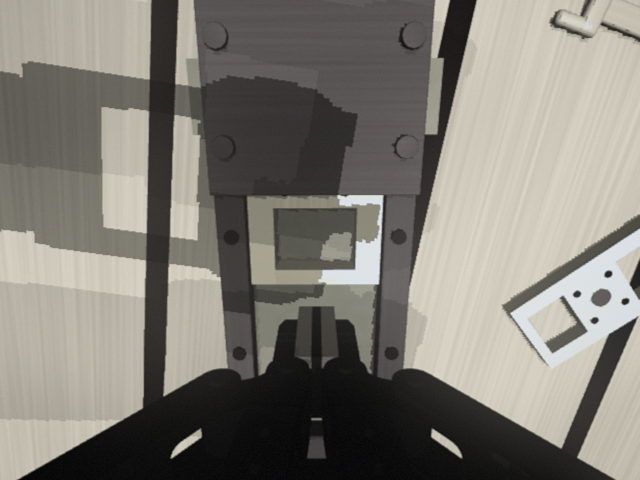

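The fingers are shut and square to the jig. The window's corners are at about (275,208) to (356,268), and its centre column matches the fingers' at 316. I'll recompute from this view.

```bash
python3 - <<'E'
from h import *
w="pics/w2.png"; d=np.array([.1458,-.9893]); n=np.array([.9893,.1458]); m=np.array([.5385,.0615])
def j(uv,z): q=ray(w,uv,z)-m; return np.round(1000*np.c_[q@d,q@n],1).tolist()
print("win",j([[274.5,208.5],[356,208.5],[356,269],[276,269]],.048))
print("front",j([[251,284],[381,284]],.048)); print("cover top edge z60",j([[209,195],[421,194]],.06))
print("bolts",j([[231,237],[399,237],[239,353],[391,353]],.05))
s=sensors.get_state(); q=s["eef_pos"][:2]-m; print("tcp",q@d*1e3,q@n*1e3)
E
```

```text
win [[10.6, -26.7], [10.6, 27.8], [53.8, 29.1], [53.8, -27.0]]
front [[65.1, -45.0], [65.1, 47.1]]
cover top edge z60 [[-0.7, -66.5], [-1.4, 67.3]]
bolts [[29.8, -56.6], [29.8, 57.3], [119.9, -56.4], [119.9, 57.0]]
tcp 31.97267620923684 0.588930368109251
```

>>> play_rows([
  [[0,0,25,0,0,0,1],[0,0,25,0,0,0,1],[0,0,25,0,0,0,1],[0,0,25,0,0,0,1],[0,0,14,0,0,0,1],[0,0,10,0,0,0,1],[0,0,8,0,0,0,1],[0,0,6,0,0,0,1],[0,0,0,0,0,0,1]],
])

```text
time_s: 2.6
eef_pos: [0.5434, 0.03, 0.0332]
tcp_rot: [-0.0, 0.653, 0.757, -0.0]
contact_force: [-0.4, -0.4, -0.6]
finger_gap: -0.0001
```

>>> play_rows([
  [[-5,0,-0.8,0,0,0,1],[-3,0,0,0,0,0,1],[-1,0,0,0,0,0,1],[-1,0,0,0,0,0,1],[-1,0,0,0,0,0,1],[-1,0,0,0,0,0,1],[-1,0,0,0,0,0,1],[-2,0,0,0,0,0,1],[-3,0,0,0,0,0,1],[-4,0,0,0,0,0,1]],
])

```text
time_s: 3.85
eef_pos: [0.5466, 0.0081, 0.0341]
tcp_rot: [-0.0, 0.653, 0.757, 0.0]
contact_force: [-0.5, 3.3, 0.9]
finger_gap: 0.0001
```

```bash
python3 - <<'E'
from h import *
d=np.array([.1458,-.9893]); n=np.array([.9893,.1458]); m=np.array([.5385,.0615])
s,_=shot("wrist","pics/w3.png"); q=s["eef_pos"][:2]-m; print("tcp",q@d*1e3,q@n*1e3,s["eef_pos"][2],s["contact_force"][:2]@d,s["contact_force"]); shot("side","pics/d3.png"); crop("pics/d3.png",230,180,380,320,4,"pics/d3c.png")
E
```

```text
tcp 54.03527850718244 0.25613187708462254 0.03409498212614277 -3.3755285330903546 [-0.49287362  3.33939913  0.85323877]
```

View pics/w3.png

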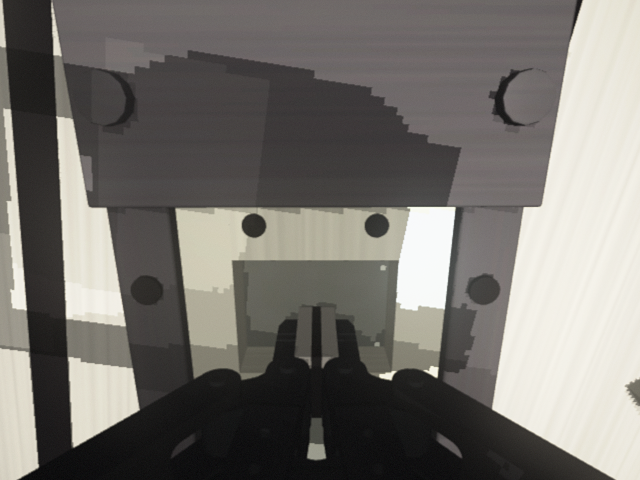

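View pics/d3c.png

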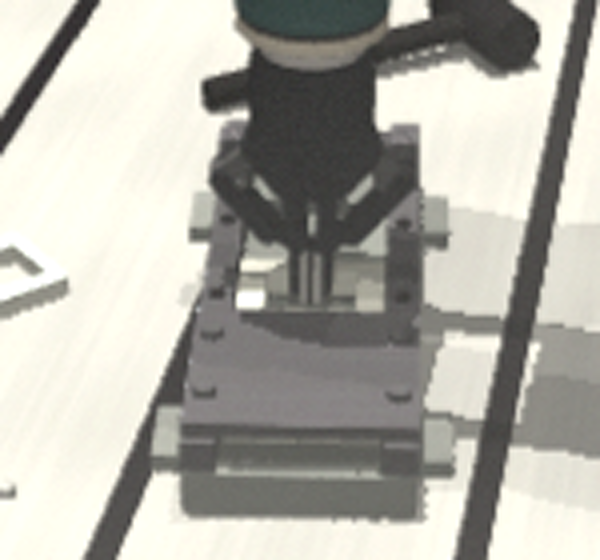

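The plate is sliding at about 3.4 N with the fingers bearing on the front wall. I'll continue the draw.

>>> play_rows([
  [[-6,0,0,0,0,0,1],[-8,0,0,0,0,0,1],[-10,0,0,0,0,0,1],[-10,0,0,0,0,0,1],[-10,0,0,0,0,0,1],[-10,0,0,0,0,0,1],[-8,0,0,0,0,0,1],[-6,0,0,0,0,0,1],[-4,0,0,0,0,0,1],[-1,0,0,0,0,0,1]],
])

```text
time_s: 5.2
eef_pos: [0.5573, -0.0641, 0.0341]
tcp_rot: [-0.0, 0.653, 0.757, -0.0]
contact_force: [-1.1, 3.2, -0.8]
finger_gap: 0.0002
```

```bash
cat >> h.py <<'E'
d=np.array([.1458,-.9893]); n=np.array([.9893,.1458]); m=np.array([.5385,.0615])
def rep(s): q=s["eef_pos"][:2]-m; print("t",s["time_s"],"tcp",(q@d*1e3).round(2),(q@n*1e3).round(2),s["eef_pos"][2].round(4),"push",(-s["contact_force"][:2]@d).round(2),s["contact_force"].round(2))
def j(w,uv,z): q=ray(w,uv,z)-m; return np.round(1000*np.c_[q@d,q@n],1).tolist()
E
python3 - <<'E'
from h import *
s,_=shot("wrist","pics/w4.png"); rep(s); shot("scene","pics/s4.png"); crop("pics/s4.png",220,200,420,320,4,"pics/s4c.png")
E
```

```text
t 5.2 tcp 127.0 0.25 0.0341 push 3.34 [-1.14  3.21 -0.75]
```

View pics/w4.png

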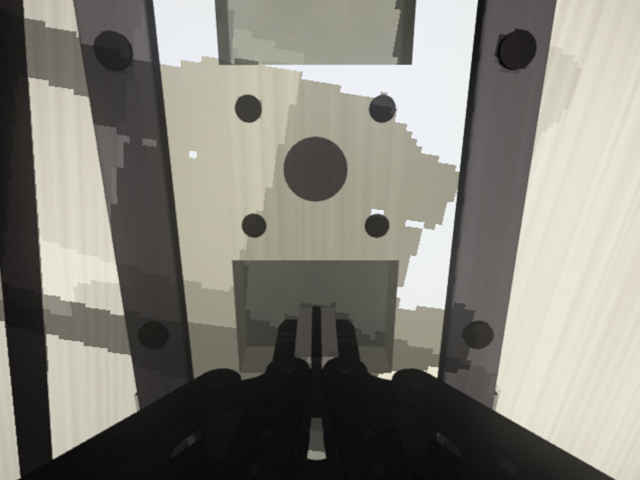

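View pics/s4c.png

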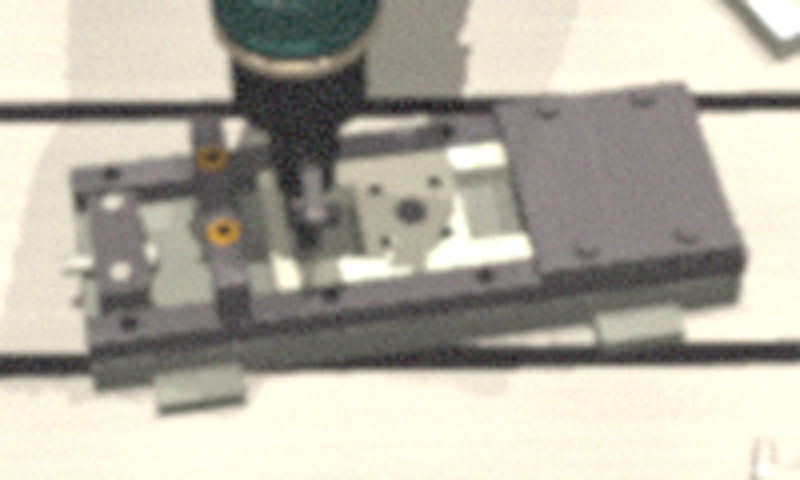

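```bash
python3 - <<'E'
from h import *
w="pics/w4.png"
print(j(w,[[316,169],[316,64.5],[233,261],[397,261]],.048))
print("scene: hole, tip, stop top edge",j("pics/s4.png",np.array([[410,210]])/4+[220,200],.048),j("pics/s4.png",np.array([[153,250]])/4+[220,200],.039),j("pics/s4.png",np.array([[135,192],[157,268],[140,230]])/4+[220,200],.056))
E
```

```text
[[62.7, 0.5], [32.6, 0.5], [93.4, -27.4], [93.3, 27.8]]
scene: hole, tip, stop top edge [[63.6, -1.2]] [[216.3, -3.5]] [[222.5, -35.2], [215.3, 24.0], [222.3, -5.8]]
```

The plate's centre is at 63 mm. I'll draw 18 mm more, to about 81.

>>> play_rows([
  [[-4,0,0,0,0,0,1],[-4,0,0,0,0,0,1],[-4,0,0,0,0,0,1],[-3,0,0,0,0,0,1],[-2,0,0,0,0,0,1],[-1,0,0,0,0,0,1],[0,0,0,0,0,0,1]],
])

```text
time_s: 6.18
eef_pos: [0.5599, -0.082, 0.0341]
tcp_rot: [0.0, 0.653, 0.757, -0.0]
contact_force: [-0.1, 1.0, -0.5]
finger_gap: -0.0002
```

```bash
python3 - <<'E'
from h import *
s,f=shot("wrist","pics/w5.png"); rep(s)
E
```

```text
t 6.175 tcp 145.05 0.25 0.0341 push 0.99 [-0.12  0.98 -0.53]
```

View pics/w5.png

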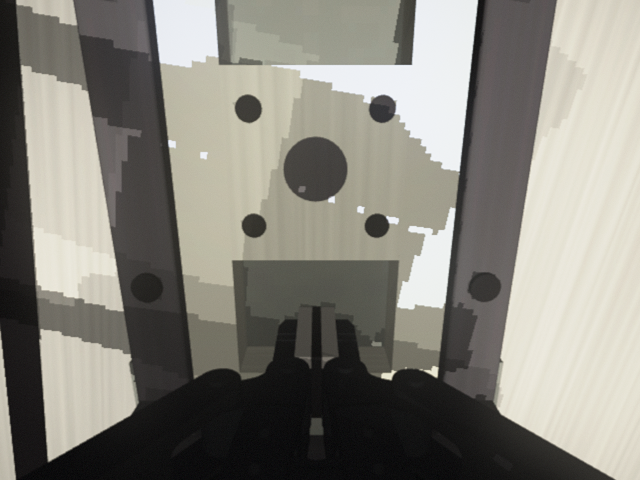

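Plate centre is about 81 mm: the hole is at (316,169) and the rear window's front wall shows at row 64. Next I back off, lift clear, go over the rear window and look.

>>> play_rows([
  [[4,0,0,0,0,0,1],[3,0,0,0,0,0,1],[0,0,-10,0,0,0,1],[0,0,-25,0,0,0,1],[0,0,-35,0,0,0,1],[36,0,0,0,0,0,1],[36,0,0,0,0,0,1],[36,0,0,0,0,0,1],[0,0,0,0,0,0,1],[0,0,0,0,0,0,1]],
])

```text
time_s: 7.48
eef_pos: [0.5433, 0.0317, 0.1046]
tcp_rot: [0.0, 0.653, 0.757, 0.0]
contact_force: [0.8, -0.1, 0.0]
finger_gap: 0.0
```

```bash
python3 - <<'E'
from h import *
s,f=shot("wrist","pics/w6.png"); rep(s); shot("scene","pics/s6.png"); crop("pics/s6.png",220,200,420,320,4,"pics/s6c.png"); shot("side","pics/d6.png"); crop("pics/d6.png",230,180,380,320,4,"pics/d6c.png")
E
```

```text
t 7.475 tcp 30.19 0.41 0.1046 push -0.23 [ 0.81 -0.12  0.04]
```

View pics/w6.png

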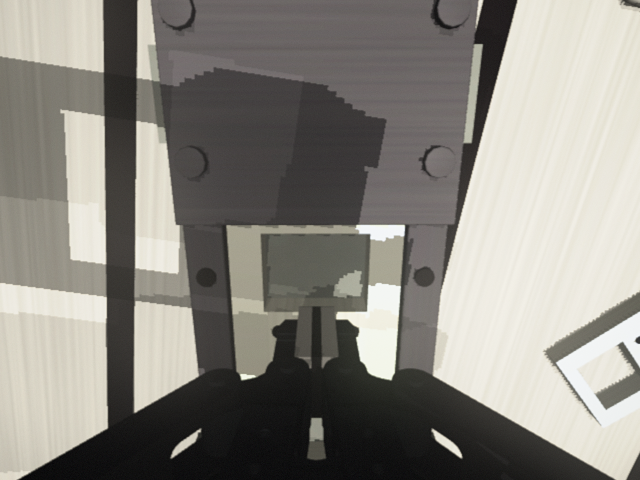

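View pics/s6c.png

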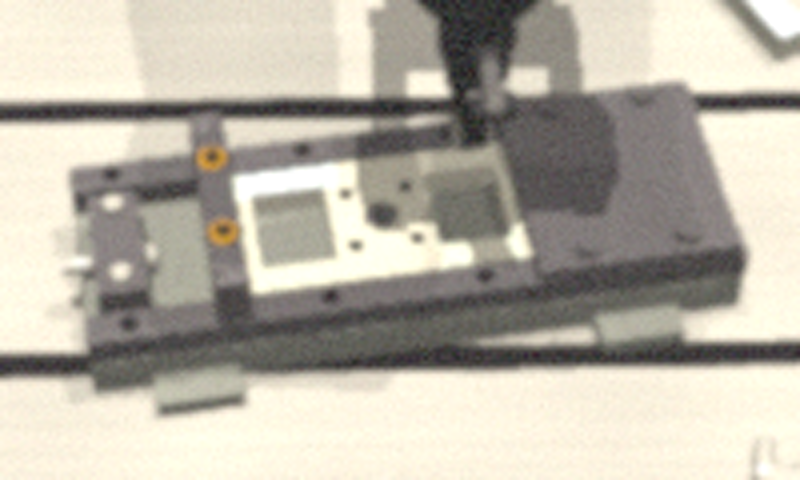

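```bash
python3 - <<'E'
from h import *
print(j("pics/w6.png",[[262,234],[369,234],[368,311],[264,311]],.048))
print(j("pics/s6.png",np.array([[382,214],[152,250]])/4+[220,200],.048))
E
```

```text
[[7.3, -26.8], [7.2, 27.7], [50.6, 29.0], [50.7, -27.4]]
[[80.5, -0.9], [216.9, 3.7]]
```

The rear window is open from 7 to 51 mm, and the fingers will occupy 19 to 41. Descending.

>>> play_rows([
  [[0,0,20,0,0,0,1],[0,0,20,0,0,0,1],[0,0,14,0,0,0,1],[0,0,10,0,0,0,1],[0,0,6,0,0,0,1],[-3,0,0,0,0,0,1],[-2,0,0,0,0,0,1],[0,0,0,0,0,0,1]],
])

```text
time_s: 8.62
eef_pos: [0.5441, 0.0268, 0.0346]
tcp_rot: [0.0, 0.654, 0.757, 0.0]
contact_force: [0.2, -0.5, -0.1]
finger_gap: 0.0001
```

```bash
python3 - <<'E'
from h import *
rep(sensors.get_state())
E
```

```text
t 8.625 tcp 35.1 0.51 0.0346 push -0.49 [ 0.2  -0.47 -0.1 ]
```

```bash
python3 - <<'E'
from h import *
crop("pics/w1.png",160,330,300,440,5.5,"pics/w1d.png")
crop("pics/s6.png",230,230,300,290,10,"pics/s6d.png")
E
```

```text
(no output)
```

View pics/w1d.png

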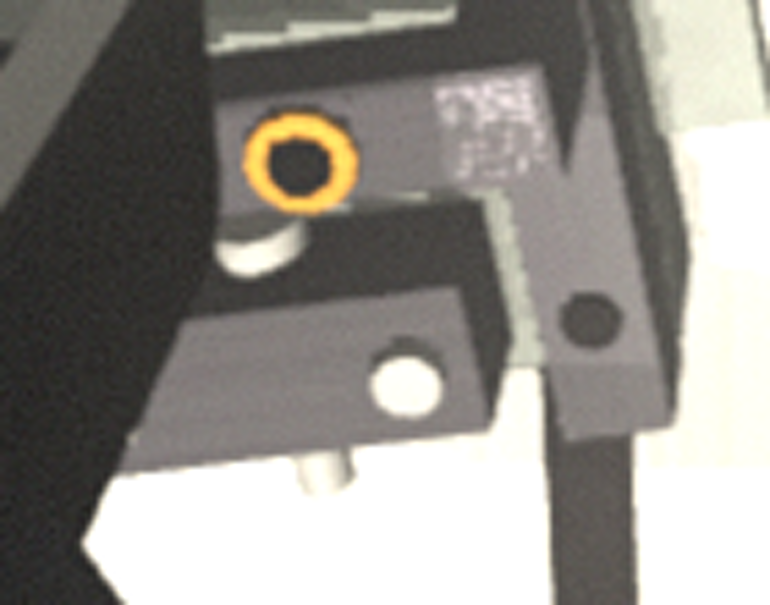

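View pics/s6d.png

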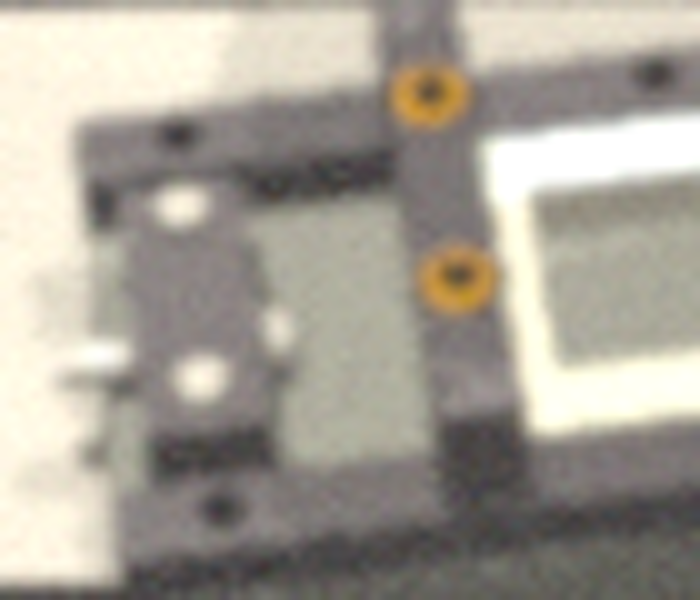

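```bash
python3 - <<'E'
from h import *
g=lambda a:np.array(a)/10+[230,230]
print("tip",j("pics/s6.png",g([[294,330]]),.039),"face",j("pics/s6.png",g([[242,200],[272,415]]),.056), "mouth check bush", j("pics/s6.png",g([[458,278],[429,95]]),.087))
E
```

```text
tip [[213.8, -1.6]] face [[222.0, -28.9], [221.2, 36.2]] mouth check bush [[176.1, 28.8], [176.2, -26.9]]
```

Vision puts the screw tip near 213 mm, so contact is expected with the TCP around 87. I'll approach to about 72 first.

>>> play_rows([
  [[-2,0,0,0,0,0,1],[-1,0,0,0,0,0,1],[-1,0,0,0,0,0,1],[-1,0,0,0,0,0,1],[-2,0,0,0,0,0,1],[-4,0,0,0,0,0,1],[-4,0,0,0,0,0,1],[-4,0,0,0,0,0,1],[-4,0,0,0,0,0,1],[-4,0,0,0,0,0,1]],
])

```text
time_s: 9.88
eef_pos: [0.5478, 0.0, 0.0341]
tcp_rot: [-0.0, 0.653, 0.757, -0.0]
contact_force: [-0.2, 2.7, 0.4]
finger_gap: 0.0001
```

>>> play_rows([
  [[-3,0,0,0,0,0,1],[-2,0,0,0,0,0,1],[-2,0,0,0,0,0,1],[-2,0,0,0,0,0,1]],
])

```text
time_s: 10.38
eef_pos: [0.5491, -0.0087, 0.0341]
tcp_rot: [-0.0, 0.653, 0.757, -0.0]
contact_force: [-1.3, 3.3, -0.3]
finger_gap: 0.0002
```

```bash
python3 - <<'E'
from h import *
s,f=shot("wrist","pics/w7.png");rep(s);  shot("scene","pics/s7.png"); crop("pics/s7.png",230,230,300,290,10,"pics/s7d.png")
E
```

```text
t 10.375 tcp 70.98 0.24 0.0341 push 3.46 [-1.26  3.32 -0.28]
```

View pics/w7.png

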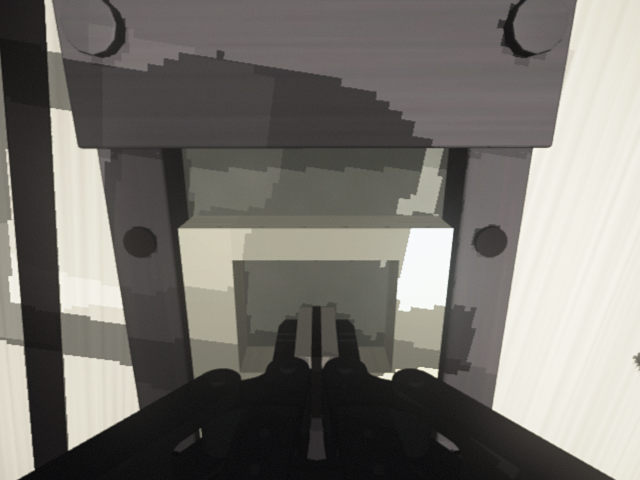

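View pics/s7d.png

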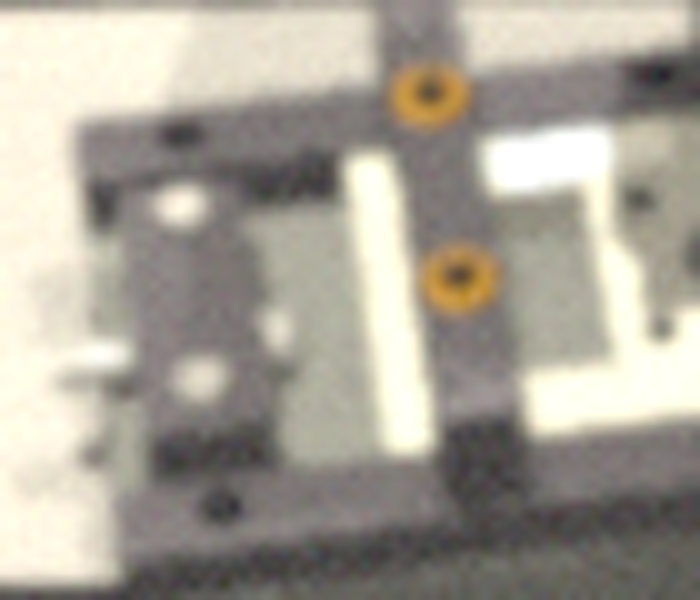

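The plate's front has emerged past the bridge, with its edge at crop x≈365 and the screw head at x≈293. That leaves a gap of about 16 mm, so I'll go 11 mm more and then feel in small steps.

>>> play_rows([
  [[-2,0,0,0,0,0,1],[-2,0,0,0,0,0,1],[-2,0,0,0,0,0,1],[-2,0,0,0,0,0,1],[-1,0,0,0,0,0,1],[-1,0,0,0,0,0,1],[-1,0,0,0,0,0,1]],
])

```text
time_s: 11.35
eef_pos: [0.5507, -0.0195, 0.0341]
tcp_rot: [-0.0, 0.653, 0.757, -0.0]
contact_force: [0.3, 2.8, -0.6]
finger_gap: 0.0002
```

>>> play_rows([
  [[-0.5,0,0,0,0,0,1],[-0.5,0,0,0,0,0,1]],
])

```text
time_s: 11.6
eef_pos: [0.5509, -0.0205, 0.0341]
tcp_rot: [0.0, 0.653, 0.757, -0.0]
contact_force: [-0.9, 3.0, -0.2]
finger_gap: -0.0001
```

>>> play_rows([
  [[-0.5,0,0,0,0,0,1],[-0.5,0,0,0,0,0,1]],
])

```text
time_s: 11.85
eef_pos: [0.551, -0.0215, 0.0341]
tcp_rot: [-0.0, 0.653, 0.757, -0.0]
contact_force: [-1.4, 4.2, -0.4]
finger_gap: 0.0003
```

>>> play_rows([
  [[-0.5,0,0,0,0,0,1]],
])

```text
time_s: 11.98
eef_pos: [0.5511, -0.022, 0.0341]
tcp_rot: [-0.0, 0.653, 0.757, 0.0]
contact_force: [0.1, 2.8, -0.9]
finger_gap: 0.0001
```

>>> play_rows([
  [[-0.5,0,0,0,0,0,1]],
])

```text
time_s: 12.1
eef_pos: [0.5512, -0.0225, 0.0341]
tcp_rot: [-0.0, 0.653, 0.757, 0.0]
contact_force: [-0.3, 2.9, -0.0]
finger_gap: -0.0001
```

>>> play_rows([
  [[-0.5,0,0,0,0,0,1]],
])

```text
time_s: 12.22
eef_pos: [0.5512, -0.023, 0.0341]
tcp_rot: [-0.0, 0.653, 0.757, -0.0]
contact_force: [-0.6, 3.1, -0.9]
finger_gap: -0.0001
```

>>> play_rows([
  [[-0.5,0,0,0,0,0,1]],
])

```text
time_s: 12.35
eef_pos: [0.5513, -0.0235, 0.0341]
tcp_rot: [-0.0, 0.653, 0.757, -0.0]
contact_force: [-0.7, 3.4, -1.0]
finger_gap: 0.0001
```

>>> play_rows([
  [[-0.4,0,0,0,0,0,1]],
])

```text
time_s: 12.48
eef_pos: [0.5514, -0.0239, 0.0341]
tcp_rot: [-0.0, 0.653, 0.757, -0.0]
contact_force: [-0.4, 3.0, -0.8]
finger_gap: 0.0
```

>>> play_rows([
  [[-0.4,0,0,0,0,0,1]],
])

```text
time_s: 12.6
eef_pos: [0.5514, -0.0243, 0.0341]
tcp_rot: [-0.0, 0.653, 0.757, -0.0]
contact_force: [-0.4, 3.5, 0.5]
finger_gap: 0.0003
```

>>> play_rows([
  [[-0.4,0,0,0,0,0,1]],
])

```text
time_s: 12.72
eef_pos: [0.5515, -0.0246, 0.0341]
tcp_rot: [0.0, 0.653, 0.757, 0.0]
contact_force: [-0.7, 2.6, -0.3]
finger_gap: 0.0001
```

>>> play_rows([
  [[-0.4,0,0,0,0,0,1]],
])

```text
time_s: 12.85
eef_pos: [0.5515, -0.025, 0.0341]
tcp_rot: [0.0, 0.653, 0.757, -0.0]
contact_force: [-0.3, 4.1, 0.2]
finger_gap: 0.0001
```

```bash
python3 - <<'E'
from h import *
s,_=shot("scene","pics/s8.png"); rep(s);crop("pics/s8.png",230,230,300,290,10,"pics/s8d.png")
E
```

```text
t 12.85 tcp 87.52 0.27 0.0341 push 4.05 [-0.25  4.05  0.15]
```

View pics/s8d.png

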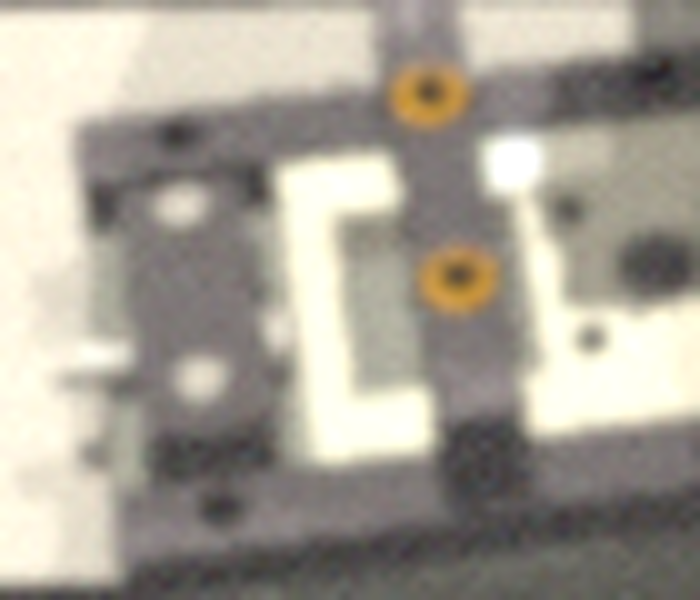

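The gap in the picture is nearly closed. I'll feel on in small steps.

>>> play_rows([
  [[-0.3,0,0,0,0,0,1]],
])

```text
time_s: 13.02
eef_pos: [0.5516, -0.0253, 0.0341]
tcp_rot: [0.0, 0.653, 0.757, 0.0]
contact_force: [-0.4, 2.1, 0.0]
finger_gap: 0.0002
```

>>> play_rows([
  [[-0.3,0,0,0,0,0,1]],
])

```text
time_s: 13.15
eef_pos: [0.5516, -0.0256, 0.0341]
tcp_rot: [0.0, 0.653, 0.757, -0.0]
contact_force: [0.5, 2.9, 0.5]
finger_gap: -0.0002
```

>>> play_rows([
  [[-0.3,0,0,0,0,0,1]],
])

```text
time_s: 13.28
eef_pos: [0.5517, -0.0259, 0.0341]
tcp_rot: [-0.0, 0.653, 0.757, 0.0]
contact_force: [-0.5, 2.4, -0.4]
finger_gap: -0.0001
```

>>> play_rows([
  [[-0.3,0,0,0,0,0,1]],
])

```text
time_s: 13.4
eef_pos: [0.5517, -0.0262, 0.0341]
tcp_rot: [-0.0, 0.653, 0.757, 0.0]
contact_force: [-0.5, 2.1, -0.7]
finger_gap: -0.0004
```

>>> play_rows([
  [[-0.3,0,0,0,0,0,1]],
])

```text
time_s: 13.52
eef_pos: [0.5517, -0.0264, 0.0341]
tcp_rot: [-0.0, 0.653, 0.757, 0.0]
contact_force: [0.0, 5.5, 0.4]
finger_gap: -0.0004
```

>>> play_rows([
  [[-0.3,0,0,0,0,0,1]],
])

```text
time_s: 13.65
eef_pos: [0.5517, -0.0264, 0.0341]
tcp_rot: [-0.0, 0.653, 0.757, 0.0]
contact_force: [-1.4, 8.2, -0.3]
finger_gap: -0.0002
```

Contact: the TCP has stopped and the push is rising to 8 N, of which about 3 N is friction. I'll press on to about 13 N in total.

>>> play_rows([
  [[-0.3,0,0,0,0,0,1]],
])

```text
time_s: 13.78
eef_pos: [0.5518, -0.0265, 0.0341]
tcp_rot: [-0.001, 0.653, 0.757, 0.0]
contact_force: [-1.3, 11.0, 1.0]
finger_gap: 0.0
```

>>> play_rows([
  [[-0.2,0,0,0,0,0,1]],
])

```text
time_s: 13.9
eef_pos: [0.5517, -0.0265, 0.0341]
tcp_rot: [-0.001, 0.653, 0.757, 0.0]
contact_force: [-2.4, 12.8, 1.2]
finger_gap: -0.0002
```

>>> play_rows([
  [[-0.1,0,0,0,0,0,1],[0,0,0,0,0,0,1],[0,0,0,0,0,0,1]],
])

```text
time_s: 14.28
eef_pos: [0.5517, -0.0265, 0.0341]
tcp_rot: [-0.001, 0.653, 0.757, 0.001]
contact_force: [-2.4, 11.0, 1.0]
finger_gap: -0.0001
```

```bash
python3 - <<'E'
from h import *
s,_=shot("scene","pics/s9.png"); rep(s);rep(sensors.get_state());crop("pics/s9.png",230,230,300,290,10,"pics/s9d.png")
shot("wrist","pics/w9.png")
E
```

```text
t 14.275 tcp 88.98 0.26 0.0341 push 11.27 [-2.41 11.03  1.02]
t 14.325 tcp 88.95 0.24 0.0341 push 12.08 [-2.52 11.84  1.7 ]
```

View pics/s9d.png

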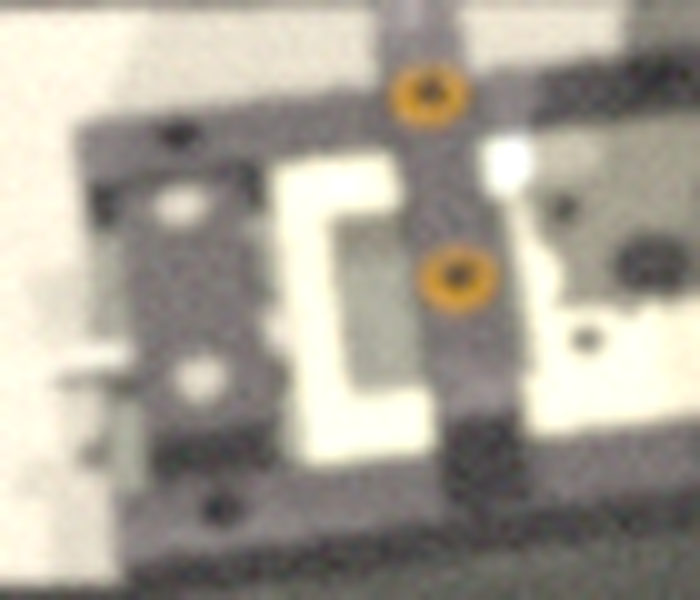

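View pics/w9.png

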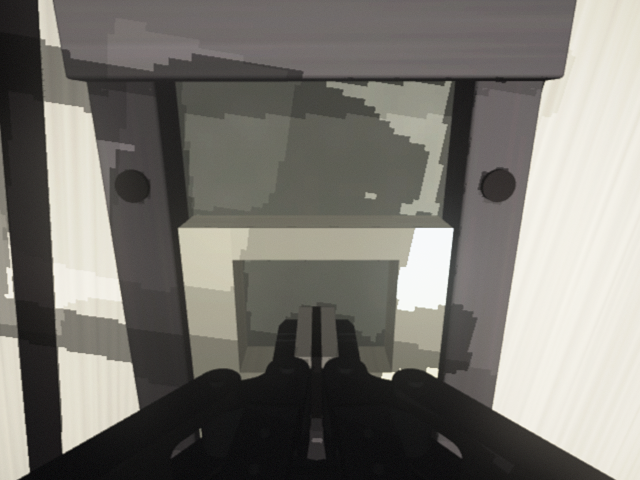

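The plate meets the screw head squarely and the steady push is about 12 N. I'll press slightly more so that the net force is about 10 N, then back off gently.

>>> play_rows([
  [[-0.2,0,0,0,0,0,1],[0,0,0,0,0,0,1],[0,0,0,0,0,0,1]],
])

```text
time_s: 14.75
eef_pos: [0.5518, -0.0265, 0.0341]
tcp_rot: [-0.001, 0.653, 0.757, 0.001]
contact_force: [-2.8, 13.3, 2.4]
finger_gap: -0.0002
```

>>> play_rows([
  [[0,0,0,0,0,0,1]],
])

```text
time_s: 14.88
eef_pos: [0.5517, -0.0265, 0.0341]
tcp_rot: [-0.001, 0.653, 0.757, 0.001]
contact_force: [-2.5, 13.5, 1.5]
finger_gap: -0.0002
```

>>> play_rows([
  [[0.5,0,0,0,0,0,1],[0.5,0,0,0,0,0,1],[1,0,0,0,0,0,1],[3,0,0,0,0,0,1],[4,0,0,0,0,0,1],[0,0,0,0,0,0,1]],
])

```text
time_s: 15.62
eef_pos: [0.5506, -0.0184, 0.0341]
tcp_rot: [0.0, 0.653, 0.757, -0.0]
contact_force: [0.9, 0.3, 0.2]
finger_gap: 0.0001
```

>>> play_rows([
  [[0,0,-5,0,0,0,1],[0,0,-10,0,0,0,1],[0,0,-25,0,0,0,1],[0,0,-35,0,0,0,1],[0,0,-35,0,0,0,1],[0,0,0,0,0,0,1],[0,0,0,0,0,0,1]],
])

```text
time_s: 16.5
eef_pos: [0.5504, -0.0187, 0.144]
tcp_rot: [0.0, 0.653, 0.757, -0.0]
contact_force: [-0.0, -0.3, -0.5]
finger_gap: 0.0002
```

```bash
python3 - <<'E'
from h import *
s,_=shot("wrist","pics/w10.png"); rep(s); shot("scene","pics/s10.png"); crop("pics/s10.png",230,225,310,285,10,"pics/s10d.png"); shot("side","pics/d10.png")
E
```

```text
t 16.5 tcp 81.11 0.12 0.144 push -0.27 [-0.04 -0.28 -0.52]
```

View pics/s10d.png

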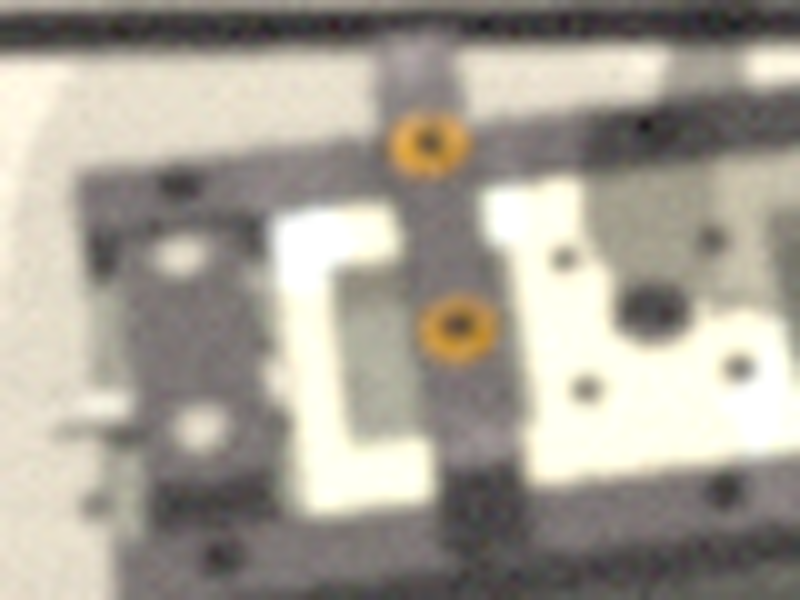

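View pics/w10.png

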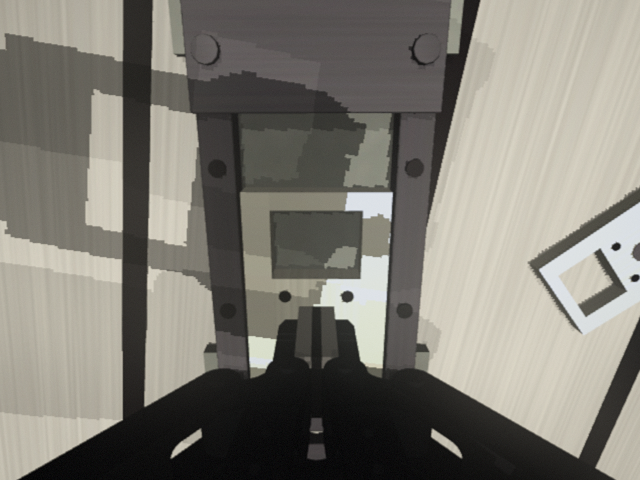

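View pics/d10.png

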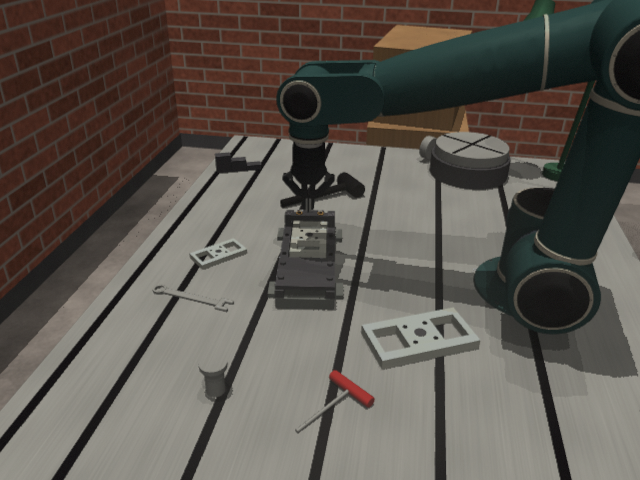

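The plate has not moved since the press: the hole is at crop (652,312), the same spot after the 50 px crop shift, and the screw head touches its front. The other tools are undisturbed, and the gripper is clear at z = 0.144. Handing in.

```bash
python3 -c "
from bench import order
print(order.close_job())"
```

```text
the job is handed in; nothing more can be done
None
```

The plate is bedded against the end-stop screw and I have handed the job in, at about 16.5 s on the robot's clock.

- **Draw:** With shut fingers I drew the plate by its front window until its centre was about 81 mm from the mouth. I then moved to the rear window and drew it under the bridge. The fingers only pushed on the window walls and never gripped or lifted the plate. It slid at about 3 N.
- **Feel:** The screw stopped the plate with the TCP at 89 mm, so the plate's front is about 215 mm from the mouth. The camera had put the screw tip at about 213 to 214 mm, which agrees within calibration.
- **Press:** I held about 13.7 N in total. Taking off the sliding friction leaves roughly 10 N on the screw.
- **Last checks:** After I backed off and lifted clear, the wrist force read about zero. The plate's hole was at the same pixel as during the press, and its front still lay against the screw head. The tools in the last side view had not moved. I had no gauge at the screw itself, so the net force there is only an estimate. No check failed.

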